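Fit the turntable lock lever on a desktop robot arm

ROBOT

A 7-joint arm with a two-finger parallel gripper is mounted at the origin on the work surface. World frame = base frame: x ahead of the robot, y to its left, z up, the work surface at z = 0. Lengths are in m, angles in rad, forces in N, time in s.
With the tool pointing down it reaches from about 0.425 to 1.025 m from the base axis. Payload 9.4 kg.
Tool frame: the origin (TCP) lies between the finger pads; the fingertips stand 25 mm ahead of it and the grasp point (between the pads) lies 6 mm ahead of it; z points along the fingers, y is the line along which they close (so a half turn about z gives the same grasp; the last joint's range is limited). The gripper opens to 85 mm and grips with 20 to 120 N. Pads are 22 mm wide; open, the fingers measure 114 mm over their backs; the gripper's body (76 mm by 85 mm) begins 54 mm behind the grasp point. The pads swing forward as they close: fully open they stand 13 mm farther back than shut.
Start: joints at [1.27, 0.599, -0.003, 1.599, 0.002, 0.943, -0.08], TCP at [0.161, -0.707, 0.256] pointing down, gripper open.
Joint ranges: [-2.57, 2.57], [-0.35, 1.97], [-1.29, 1.29], [0.11, 2.56], [-1.05, 4.19], [0.11, 1.86], [-2.63, 2.63]. Speed limits (rad/s): [2.22, 2.22, 3.01, 3.01, 3.14, 3.14, 3.14].

INTERFACE

Orientations are given as a rotation vector (axis times angle).
In Python, from cell import telemetry, get_image, env, silhouettes, place_of gives the robot as it stands. The module is installed in compiled form; this text tells all that it offers.
- The arm moves only by the tool play_rows, never from a script. Its argument "steps" is one flat list of numbers, 7 for each row, row after row: the shift along the tool's x, y, z in cm, then the turn, a rotation vector about the tool's x, y, z in degrees, then the closure, from 0 (fully open) to 1 (shut). In form: [dx, dy, dz, ax, ay, az, gripper, dx, dy, dz, ax, ay, az, gripper, ...]. A call has 1 to 20 rows; each row shifts and turns the commanded pose from where the row before left it, along the tool's axes as they then stand; what a row does not reach is not made up. A row lasts 1/10 s, in which the tool goes at most 50 mm and 8.59 degrees, less where a joint would pass 70% of its speed; a pose out of reach is approached as far as the arm can. A call is refused whole if a number of a shift passes 5 or a number of a turn 8.59, either way. A call with a gripper value outside its range is refused whole. The fingers move at their own pace and stop on an object; "squeeze" is the grip in N (left out, the last holds). Time passes only in rows, so rows that do not move let the fingers close. It gives the time, the measured TCP pose, the force, the opening and the grip force at its end, in the units of the state.
- telemetry.sense(): the state, without advancing time (a new reading comes with each control period).
- get_image(name): name is "side" or "top"; returns a dict with "img" (384x512x3 uint8, red, green, blue), "fovy" (degrees; the focal length in pixels is half the picture's height over the tangent of half this angle, whatever the lens; pixels are square), "cx", "cy" (the principal point, pixels), "extrinsics" (4x4, takes a point from camera to world coordinates). Camera axes: x right, y down, z forward; pixel columns grow to the right and rows downward; lengths in m; the calibration is good to about 2 mm. A picture is of the moment at which its call begins. There is no depth.
- env.finish_job(): hands the job in; it is judged then, once.
Trained networks look in the newest picture that a camera, given by its name, has taken for a name from the list of things; names that differ only in an ending like _2 or _b are one class to them, and where a whole thing is asked for, a point or a joint stands for the part that bears it (a point fixed in the world has none). Each returns a list of dicts, best first, with "confidence" (0 to 1); they miss things now and then, are a little off and sometimes report something else, mostly with a low value. They report only what shows in the picture. A call takes as long as a camera call.
- silhouettes(camera, name): "pixels" (384x512 bool, what is visible of it) and "bbox" ([left, top, right, bottom] in pixels, round what is visible of it).
- place_of(camera, name): "position" ([column, row] in pixels: a listed point, or the origin of a listed thing).
The state is a dict: "time_s": time; "joints": joint angles; "qd": joint speeds; "tau": joint torques, N m; "eef_pos": TCP position; "eef_rot": TCP orientation; "contact_force": force on the tool from outside, world axes, zero at the start; "moment": the same for the moment, N m; "grip_width": finger opening in m; "finger_force": force on a finger pad.
Only numpy, scipy, OpenCV 4.12 (cv2) and the standard library are available. Lean on these libraries where they do the work, as an engineer would, in place of code of your own. Each camera call takes 0.05 s, during which the arm holds its last target. There are 200 camera calls.

TASK

Lock the turntable of the small robot arm for transport. Lift the steel lock lever off its pivot post, where it is parked on its inner eye, turn it end for end and refit it on the same post by the eye at its plain tail end; then swing it in under the turntable disc, feeling with its pin for the hidden lock hole, until the pin drops in and the lever lies flat and fully home. Let go of it and leave the other things on the desk where they are.

Things in the scene. Friction and masses are not known exactly. Their poses are not given: they have to be found in the camera images.
- pivot (a point): Fixed upright steel post, 10 mm thick, on the black base of the small robot arm. Point: on its axis, at its foot on a 24 mm steel collar, 45.5 mm above the desk. The post rises 35 mm above it, top 5 mm tapered. A bearing ring around it (radius 66 to 94 mm) is level with this point: the lever lies flat on collar and ring. z up; x level towards the centre of the drum, 195 mm away.
- disc (a point): Top centre of the turntable's overhanging black disc, radius 95 mm, 6 mm thick; underside 29.5 mm above the pivot point. Rings and a shoulder bracket stand on it, up to 87 mm higher. A lever with its tail eye on the post can be lowered past the disc only if it points over 0.6 rad aside from the direction post to drum, either side. Under it, the lever with its pin on the track has 6 mm to spare. Axes as pivot.
- track_mid (a point): Middle of the flat curved lock track under the disc, on its top, 1.5 mm below the pivot point's level (1.0 mm below it where the track shows beside the disc); 115 to 155 mm from the post, to 60 degrees either side. NOT the hole: the one lock hole, 13.5 mm wide, chamfered, over 13 mm deep, lies 135 mm from the post within 0.21 rad either side of this point as seen from the post; where differs each time. Axes as pivot.
- lever_grip (a point): Centre of the upright grip block (40 mm along the lever, 14 mm wide, 44 mm tall) on the loose steel lock lever, a flat bar 161 x 26 x 10 mm of 0.11 to 0.22 kg. The point is 22 mm above the bar's top, 32 mm above its underside. x along the lever to the pin end, z up. Parking eye 43 mm towards +x, lock pin 73 mm towards +x, tail eye 62 mm towards -x.
- park_eye (a point): Parking eye in the lever, 12.5 mm through hole, at the bar's underside; axes as the lever's. At the start it sits on the post, lever flat on the collar, tail pointing 60 to 77 degrees anticlockwise (from above) from the direction post to drum.
- tail_eye (a point): Centre of the 12.5 mm eye at the lever's plain tail end, at the bar's underside. Axes as the lever's. Tail eye to lock pin: 135 mm.
- pin_tip (a point): Lower end of the lock pin (10 mm thick) fixed under the lever's other end, 12 mm below the bar's underside, last 2.5 mm tapered; a small rivet head marks it on top. Axes as the lever's.
- screwdriver: Loose screwdriver, 170 mm long, lying on the desk left of the base; a bystander.
- spare_link: Loose flat black link, 150 x 30 x 8 mm with two holes, lying on the desk right of the base; a bystander.
- screw_tray: Small open grey tray, 90 x 120 x 30 mm, on the desk right of the base; a bystander.

How it is judged:
By the outcome, as a careful person would: the job done as asked, in the order asked, and still so for the second after the job is handed in, with the robot touching nothing.
It also fails if it takes over 72 s, if anything falls off the work surface, if the arm or the gripper's body presses on something with over 40 N, if the wrist force passes 120 N, or if a joint passes its speed limit or range.

## Working session

There is one attempt and no reset: what is moved stays moved. The work goes in short steps, Python scripts to look and compute and a tool call to move; the robot and the scene stay as the last step left them, time stands still between calls to the robot, and variables do not carry over. Pictures are saved under pics/ and viewed, at most 10 in all, crops included, and the job is handed in when it is done.

Besides the shell and the picture viewer there is one more tool, called after "Call:" as name(argument=value, ...), one argument or row to a line, values as JSON. play_rows: Moves the arm, as the interface text tells. Its arguments: {"type":"object","properties":{"steps":{"type":"array","items":{"type":"number"}},"squeeze":{"type":"number"}},"required":["steps"]}

```bash
mkdir -p pics; cat > h.py <<'E'
import numpy as np, cv2
from cell import telemetry, get_image, env, silhouettes, place_of
from scipy.spatial.transform import Rotation as R
from scipy.optimize import least_squares
def cam(n):
    d=get_image(n); h=d["img"].shape[0]
    d["f"]=h/2/np.tan(np.radians(d["fovy"])/2); return d
def proj(d,p):
    E=d["extrinsics"]; c=E[:3,:3].T@(np.asarray(p,float)-E[:3,3])
    return np.array([d["cx"]+d["f"]*c[0]/c[2], d["cy"]+d["f"]*c[1]/c[2]])
def ray(d,uv):
    E=d["extrinsics"]; v=E[:3,:3]@np.array([(uv[0]-d["cx"])/d["f"],(uv[1]-d["cy"])/d["f"],1]); return E[:3,3],v/np.linalg.norm(v)
def atz(d,uv,z):
    o,v=ray(d,uv); return o+v*(z-o[2])/v[2]
def tri(obs):
    A=np.zeros((3,3));b=np.zeros(3)
    for d,uv in obs:
        o,v=ray(d,uv);P=np.eye(3)-np.outer(v,v);A+=P;b+=P@o
    return np.linalg.solve(A,b)
def save(d,fn): cv2.imwrite(fn,d["img"][:,:,::-1])
E
cat > m.py <<'E'
from h import *
np.set_printoptions(precision=4,suppress=True)
ds={n:cam(n) for n in("side","top")}
for n in ds: save(ds[n],f"pics/{n}0.png")
for n in ds: print(n,ds[n]["f"],ds[n]["cx"],ds[n]["cy"],ds[n]["extrinsics"])
for nm in("pivot","disc","track_mid","lever_grip","park_eye","tail_eye","pin_tip"):
    obs=[]
    for n in ds:
        r=place_of(n,nm)
        print(nm,n,[(np.round(x["position"],1),round(x["confidence"],2)) for x in r[:2]])
        if r: obs.append((ds[n],r[0]["position"]))
    if len(obs)==2:
        p=tri(obs);print("   tri",p,[np.round(proj(d,p)-uv,1) for d,uv in obs])
s=telemetry.sense();print(s)
print(R.from_rotvec(s["eef_rot"]).as_matrix())
im=np.hstack([ds["side"]["img"],ds["top"]["img"]])
E
python3 m.py
```

```text
side 370.84648306322026 264.21614500332953 193.40712575118863 [[-0.9958 -0.0803  0.0429  0.5682]
 [-0.0893  0.7678 -0.6344  0.6329]
 [ 0.018  -0.6356 -0.7718  0.8598]
 [ 0.      0.      0.      1.    ]]
top 366.8115525134235 257.7496693005014 189.09078932097864 [[-0.0418 -0.9783  0.2027  0.4271]
 [-0.9991  0.0405 -0.0109 -0.0067]
 [ 0.0025 -0.203  -0.9792  0.9584]
 [ 0.      0.      0.      1.    ]]
pivot side [(array([271.9, 232.6]), 0.8), (array([269.8, 238.9]), 0.42)]
pivot top [(array([215.9, 199.8]), 0.74)]
   tri [0.5873 0.0911 0.044 ] [array([-2.1, -0.8]), array([-0.4,  2.3])]
disc side [(array([197.9, 228.7]), 0.59)]
disc top [(array([197.5, 126.8]), 0.56)]
   tri [0.7688 0.1283 0.0889] [array([-1.4, -0.6]), array([-0.1,  1.5])]
track_mid side [(array([219.7, 233.1]), 0.6)]
track_mid top [(array([207.7, 158.2]), 0.71)]
   tri [0.7111 0.1087 0.0414] [array([2.4, 0.9]), array([ 0.3, -2.6])]
lever_grip side [(array([269.3, 240.8]), 0.89)]
lever_grip top [(array([196.4, 198. ]), 0.86)]
   tri [0.59   0.1354 0.0726] [array([-1.7, -0.6]), array([-0.3,  1.8])]
park_eye side [(array(
[... 394 characters left out ...]
array([228.3, 210.9]), 0.82)]
   tri [0.574  0.0585 0.0361] [array([3.3, 1. ]), array([ 0.5, -3.6])]
{'time_s': 0.8, 'joints': array([ 1.2703,  0.5993, -0.0025,  1.5994,  0.0018,  0.9429, -0.0798]), 'qd': array([ 0.0008, -0.0001, -0.0006,  0.0003,  0.0003,  0.0033,  0.0013]), 'tau': array([  0.0001, -77.612 ,   1.5637, -25.8367,   0.0124,   0.0019,
         0.    ]), 'eef_pos': array([ 0.1609, -0.7069,  0.2563]), 'eef_rot': array([ 3.1219,  0.3509, -0.0001]), 'contact_force': array([ 0.184 ,  0.1686, -0.6001]), 'moment': array([-0.0511, -0.0091, -0.0124]), 'finger_force': 0.0, 'grip_width': 0.08544662959093376}
[[ 0.9751  0.222  -0.0001]
 [ 0.222  -0.9751 -0.0001]
 [-0.0001  0.     -1.    ]]
```

View pics/side0.png

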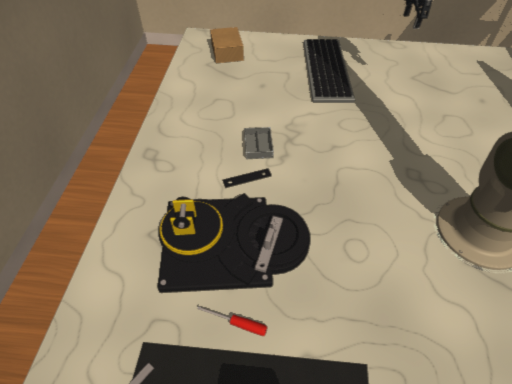

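View pics/top0.png

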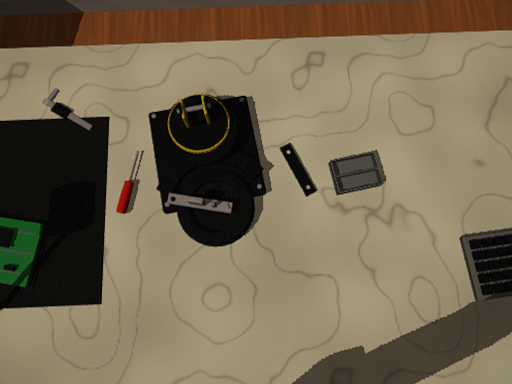

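The side view shows the lever parked on the post, with the post at about (272,233) and the tail at (260,265). In the top view the post is at (216,200) and the tail at (175,201), and both agree with the networks. Next I'll fit the rigid model to these points.

```bash
cat > f.py <<'E'
from h import *
np.set_printoptions(precision=4,suppress=True)
ds={n:cam(n) for n in("side","top")}
O={}
for nm in("pivot","disc","track_mid","lever_grip","park_eye","tail_eye","pin_tip"):
    for n in ds:
        r=place_of(n,nm)
        if r: O[nm,n]=np.array(r[0]["position"])
def model(q):
    x,y,a,b=q[:4]; z=.0455; P=np.array([x,y,z]); u=lambda t:np.array([np.cos(t),np.sin(t),0]); Z=np.array([0,0,1])
    return dict(pivot=P,disc=P+.195*u(a)+.0355*Z,track_mid=P+.135*u(a)-.0015*Z,lever_grip=P+.043*u(b)+.032*Z,park_eye=P,tail_eye=P+.105*u(b),pin_tip=P-.03*u(b)-.012*Z)
def res(q):
    m=model(q); r=[]
    for (nm,n),uv in O.items(): r+=list((proj(ds[n],m[nm])-uv)+ (q[4:6] if n=="side" else q[6:8]))
    return np.r_[r,q[4:]*.7]
s=least_squares(res,[.587,.091,.2,1.46,0,0,0,0],loss="soft_l1")
print(s.x,np.degrees(s.x[2:4]));m=model(s.x)
for (nm,n),uv in O.items(): print(nm,n,np.round(proj(ds[n],m[nm])-uv,1))
print(m["lever_grip"],m["pivot"])
E
python3 f.py
```

```text
[ 0.5813  0.0885  0.1823  1.3801 -0.3728 -0.5862 -0.5665  0.3117] [10.443  79.0718]
pivot side [0.8 2.5]
disc side [-3.1  0.9]
disc top [ 3.2 -1.9]
track_mid side [0.4 0.9]
track_mid top [-1.7  0.3]
lever_grip side [-2.2 -0. ]
lever_grip top [1.  0.2]
park_eye side [ 2.8 -0.4]
park_eye top [1.3 0.9]
tail_eye side [0.5 0.5]
tail_eye top [-0.5 -0.4]
pin_tip side [1.2 0.8]
pin_tip top [ 0.5 -4. ]
[0.5894 0.1307 0.0775] [0.5813 0.0885 0.0455]
```

Call:
play_rows(
  steps=[0,-2,-1,0,0,0,0,1,-4,0,0,0,0,0,2.4,-3,0,0,0,0,0,2.4,-3,0,0,0,0,0,2.4,-3,0,0,0,0,0,2.4,-3,0,0,0,0,0,2.4,-3,0,0,0,0,0,2.4,-3,0,0,0,0,0,2.4,-3,0,0,0,0,0,2.4,-3,0,0,0,0,0,2.4,-3,0,0,0,0,0,2.4,-3,0,0,0,0,0,2.4,-3,0,0,0,0,0,2.4,-3,0,0,0,0,0,2.4,-3,0,0,0,0,0,2.4,-3,0,0,0,0,0,2.4,-3,0,0,0,0,0],
)

```text
time_s: 3.3
eef_pos: [0.4091, -0.1261, 0.2666]
eef_rot: [3.122, 0.351, 0.001]
contact_force: [1.0, -1.8, 0.8]
grip_width: 0.0856
finger_force: 0.0
```

```bash
cat > s.py <<'E'
from h import *
from scipy.optimize import minimize
import sys
np.set_printoptions(precision=4,suppress=True)
def box(x0,x1,y,z0,z1): return np.array([[a,b,c] for a in(x0,x1) for b in(-y,y) for c in(z0,z1)])
def capsule():
    t=np.linspace(-np.pi/2,np.pi/2,9); p=[]
    for z in(-.032,-.022):
        for a in t: p+= [[.073+.013*np.cos(a),.013*np.sin(a),z],[-.062-.013*np.cos(a),.013*np.sin(a),z]]
    return np.array(p)
parts=[capsule(),box(-.02,.02,.007,-.022,.022)]
def render(d,x,y,yaw,z,S=4):
    im=np.zeros((384*S,512*S),np.uint8); c,s=np.cos(yaw),np.sin(yaw); M=np.array([[c,-s,0],[s,c,0],[0,0,1]])
    for p in parts:
        uv=np.array([proj(d,M@q+[x,y,z]) for q in p]); h=cv2.convexHull(np.round((uv+.5)*S).astype(np.int32)); cv2.fillConvexPoly(im,h,255)
    return cv2.resize(im,(512,384),interpolation=cv2.INTER_AREA)/255.
if __name__=="__main__":
    ds={n:cam(n) for n in("side","top")}; Ms={}
    for n in ds:
        r=silhouettes(n,"lever_grip"); print(n,[(round(a["confidence"],2),a["bbox"],a["pixels"].sum()) for a in r[:3]]); Ms[n]=r[0]["pixels"].astype(float)
    def fit(ns,z=.0775):
        def cost(q): return sum(np.abs(render(ds[n],q[0]/1e3,q[1]/1e3,q[2]/50,z)-Ms[n]).sum()/Ms[n].sum() for n in ns)
        best=min((minimize(cost,[589+i,132+j,(1.42+np.pi)*50],method="Nelder-Mead",options=dict(initial_simplex=np.array([[589+i,132+j,228],[594+i,132+j,228],[589+i,137+j,228],[589+i,132+j,232]]))) for i in(-3,3) for j in(-3,3)),key=lambda r:r.fun)
        q=best.x; yaw=q[2]/50-np.pi
        print(ns,"grip",q[:2],"taildir deg",np.degrees(yaw),"eye",q[:2]-43*np.array([np.cos(yaw),np.sin(yaw)]),best.fun)
    fit(["side"]);fit(["top"]);fit(["side","top"])
    v=[]
    for n,x0,y0 in(("side",150,180),("top",140,80)):
        c=ds[n]["img"][y0:y0+120,x0:x0+170]; v.append(cv2.resize(c,None,fx=4,fy=4,interpolation=cv2.INTER_CUBIC)[:, :680])
    cv2.imwrite("pics/c1.png",v[0][:,:,::-1]);cv2.imwrite("pics/c2.png",v[1][:,:,::-1])
E
python3 s.py
```

```text
side [(0.79, [256.6, 216.1, 281.3, 271.2], np.int64(558))]
top [(0.57, [167.2, 190.4, 231.8, 209.6], np.int64(597))]
['side'] grip [586.2814 134.0065] taildir deg 79.43913587969482 eye [578.4004  91.7349] 0.13735329257150888
['top'] grip [585.918  136.1474] taildir deg 79.02395661677508 eye [577.7309  93.934 ] 0.18309193023943243
['side', 'top'] grip [585.8469 134.8905] taildir deg 79.0631124430434 eye [577.6886  92.6715] 0.3329880126615225
```

View pics/c2.png

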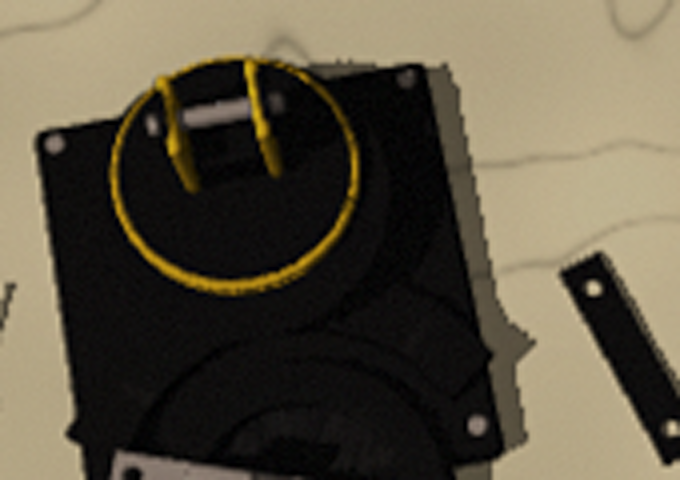

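Call:
play_rows(
  steps=[2.9,-2.66,0,0,0,0,0,2.9,-2.66,0,0,0,0,0,2.9,-2.66,0,0,0,0,0,2.9,-2.66,0,0,0,0,0,2.9,-2.66,0,0,0,0,0,2.9,-2.66,0,0,0,0,0,2.9,-2.66,0,0,0,0,0,2.8,-2.66,0,0,0,0,0,0,0,1.2,0,0,-7.4,0,0,0,1.2,0,0,-7.4,0,0,0,1.2,0,0,-7.4,0,0,0,1.2,0,0,-7.4,0,0,0,1.2,0,0,-7.4,0,0,0,1.2,0,0,-7.4,0,0,0,1.2,0,0,-7.4,0,0,0,1.2,0,0,-7.4,0,0,0,1.2,0,0,-7.2,0,0,0,0,0,0,0,0],
)

```text
time_s: 5.3
eef_pos: [0.586, 0.1285, 0.1566]
eef_rot: [-2.42, -2.002, 0.005]
contact_force: [0.2, -0.0, -0.5]
grip_width: 0.0854
finger_force: 0.0
```

```bash
python3 - <<'E'
from h import *
np.set_printoptions(precision=4,suppress=True)
s=telemetry.sense();print(s["eef_pos"],R.from_rotvec(s["eef_rot"]).as_matrix(),s["joints"])
v=[]
for n,x0,y0 in(("side",180,150),("top",130,80)):
    d=cam(n); v.append(cv2.resize(d["img"][y0:y0+140,x0:x0+130],None,fx=3,fy=3,interpolation=cv2.INTER_CUBIC))
cv2.imwrite("pics/a.png",np.hstack(v)[:,:,::-1])
E
```

```text
[0.586  0.1285 0.1566] [[ 0.1877  0.9822 -0.0029]
 [ 0.9822 -0.1877 -0.0014]
 [-0.0019 -0.0026 -1.    ]] [ 0.0069  0.6162 -0.4727  1.9551  0.4353  0.6744 -0.9266]
```

View pics/a.png

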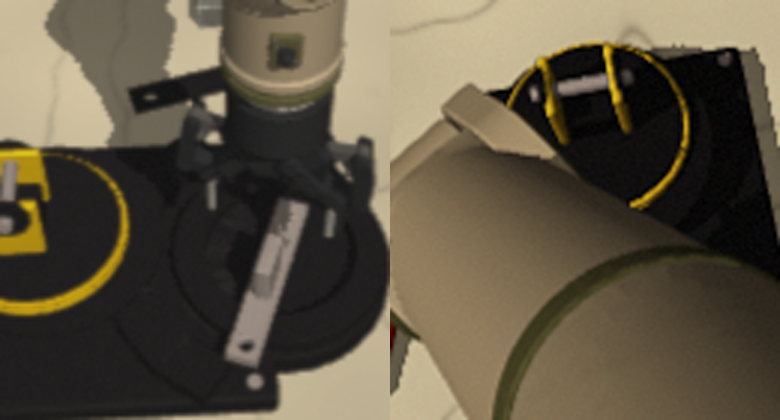

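The side view shows the open fingers straddling the block, which sits near the middle between them. The arm hides the lever in the top view. I'll descend and close with a light grip.

Call:
play_rows(
  steps=[0.5,0,1.5,0,0,0,0,0.5,0,1.5,0,0,0,0,0,0,1.5,0,0,0,0,0,0,1.2,0,0,0,0,0,0,0.8,0,0,0,0,0,0,0.5,0,0,0,0,0,0,0,0,0,0,0.5,0,0,0,0,0,0,0.7,0,0,0,0,0,0,0.75,0,0,0,0,0,0,0.8,0,0,0,0,0,0,0.85,0,0,0,0,0,0,0.9,0,0,0,0,0,0,1,0,0,0,0,0,0,1],
  squeeze=20,
)

```text
time_s: 6.8
eef_pos: [0.5886, 0.141, 0.0886]
eef_rot: [2.42, 2.003, 0.001]
contact_force: [0.3, -0.4, 5.5]
grip_width: 0.0137
finger_force: 22.3
```

Call:
play_rows(
  steps=[0,0,0,0,0,0,1,0,0,0,0,0,0,1,0,0,-0.3,0,0,0,1,0,0,-0.7,0,0,0,1,0,0,-1,0,0,0,1,0,0,-1,0,0,0,1,0,0,-1,0,0,0,1,0,0,-1,0,0,0,1,0,0,-0.5,0,0,0,1,0,0,0,0,0,0,1,0,0,0,0,0,0,1],
  squeeze=60,
)

```text
time_s: 7.9
eef_pos: [0.5883, 0.1409, 0.1432]
eef_rot: [2.42, 2.003, -0.0]
contact_force: [0.3, -0.2, -1.7]
grip_width: 0.0135
finger_force: 58.4
```

```bash
python3 - <<'E'
from h import *
np.set_printoptions(precision=4,suppress=True)
s=telemetry.sense();M=R.from_rotvec(s["eef_rot"]).as_matrix();print(s["eef_pos"],M,np.degrees(np.arctan2(M[1,0],M[0,0])),s["joints"],s["contact_force"],s["moment"])
v=[]
for n,x0,y0 in(("side",200,150),):
    d=cam(n); v.append(cv2.resize(d["img"][y0:y0+140,x0:x0+130],None,fx=4,fy=4,interpolation=cv2.INTER_CUBIC))
cv2.imwrite("pics/b.png",np.hstack(v)[:,:,::-1])
E
```

```text
[0.5883 0.1409 0.1432] [[ 0.1871  0.9823 -0.    ]
 [ 0.9823 -0.1871 -0.0001]
 [-0.0001 -0.     -1.    ]] 79.2164016803901 [-0.022   0.6369 -0.4595  1.955   0.4504  0.651  -0.956 ] [ 0.3378 -0.1627 -1.7263] [ 0.0483  0.0649 -0.0218]
```

View pics/b.png

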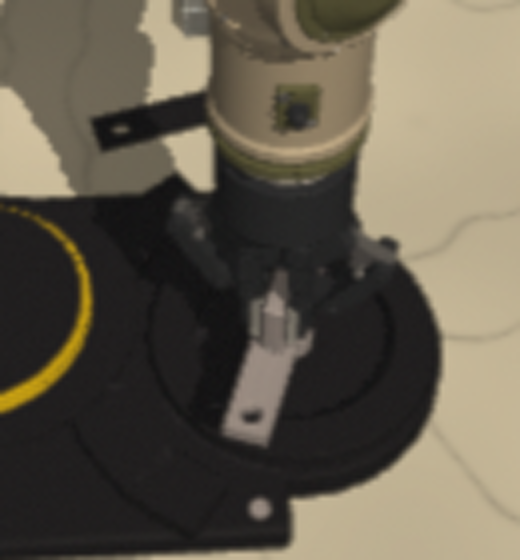

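The side view shows the lever held level in the pads, clear of the post. I'll shift it 10.5 cm towards the pin side, without rotating it, and lower the tail eye onto the post.

Call:
play_rows(
  steps=[-0.5,0,0,0,0,0,1,-1.5,0,0,0,0,0,1,-2,0,0,0,0,0,1,-2,0,0,0,0,0,1,-2,0,0,0,0,0,1,-1.5,0,0,0,0,0,1,-1,0,0,0,0,0,1,0,0,0,0,0,0,1,0,0,0,0,0,0,1,0,0,1,0,0,0,1,0,0,0.5,0,0,0,1,0,0,0.3,0,0,0,1,0,0,0.3,0,0,0,1,0,0,0.2,0,0,0,1,0,0,0.2,0,0,0,1],
)

```text
time_s: 9.45
eef_pos: [0.5687, 0.0381, 0.1181]
eef_rot: [-2.42, -2.003, 0.0]
contact_force: [-0.8, 0.3, -0.7]
grip_width: 0.0133
finger_force: 58.4
```

```bash
cat > st.py <<'E'
from h import *
np.set_printoptions(precision=4,suppress=True)
s=telemetry.sense();M=R.from_rotvec(s["eef_rot"]).as_matrix();f=s["contact_force"]
print(s["time_s"],s["eef_pos"],"yaw",np.degrees(np.arctan2(M[1,0],M[0,0])),"tilt",M[2,:2],s["joints"],"F",f,"Ftool",M.T@f,"Mtool",M.T@s["moment"])
E
python3 st.py
```

```text
9.45 [0.5687 0.0381 0.1181] yaw 79.23708719998032 tilt [ 0. -0.] [ 0.1311  0.6402 -0.4373  2.0502  0.501   0.5546 -0.8511] F [-0.7688  0.3431 -0.7439] Ftool [ 0.1935 -0.8194  0.7439] Mtool [0.0201 0.0855 0.0106]
```

Call:
play_rows(
  steps=[0,0,0.4,0,0,0,1,0,0,0.4,0,0,0,1,0,0,0.4,0,0,0,1,0,0,0.25,0,0,0,1,0,0,0,0,0,0,1],
)

```text
time_s: 9.95
eef_pos: [0.5685, 0.0379, 0.1033]
eef_rot: [-2.42, -2.003, 0.001]
contact_force: [-0.3, -1.6, -0.7]
grip_width: 0.0133
finger_force: 58.4
```

```bash
python3 st.py; python3 - <<'E'
from h import *
d=cam("side"); cv2.imwrite("pics/e.png",cv2.resize(d["img"][150:290,200:330],None,fx=4,fy=4,interpolation=cv2.INTER_CUBIC)[:,:,::-1])
E
```

```text
9.95 [0.5685 0.0379 0.1033] yaw 79.22906125104383 tilt [-0.0002 -0.0007] [ 0.1174  0.6608 -0.418   2.0588  0.5199  0.5251 -0.868 ] F [-0.2725 -1.6095 -0.7164] Ftool [-1.6319  0.0336  0.7167] Mtool [ 0.0082 -0.0005 -0.0008]
```

View pics/e.png

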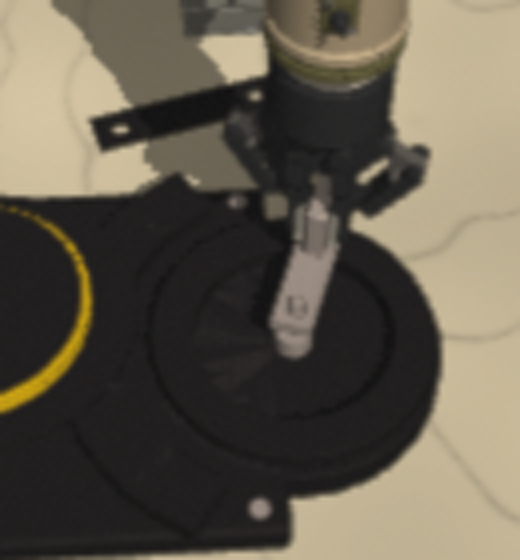

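```bash
python3 - <<'E'
from h import *
d=cam("side")
for P in((.5785,.0925),(.5813,.0885)):
  for z in(.0455,.0605,.0705,.0805): print(P,z,np.round((proj(d,[*P,z])-[200,150])*4))
t=np.array([np.cos(np.radians(79.2)),np.sin(np.radians(79.2))])
for L in(.054,.067): print("L",L,np.round((proj(d,[*(np.array([.5685,.0379])+L*t),.0703])-[200,150])*4))
E
```

```text
(0.5785, 0.0925) 0.0455 [293. 329.]
(0.5785, 0.0925) 0.0605 [293. 316.]
(0.5785, 0.0925) 0.0705 [294. 307.]
(0.5785, 0.0925) 0.0805 [295. 299.]
(0.5813, 0.0885) 0.0455 [289. 324.]
(0.5813, 0.0885) 0.0605 [290. 311.]
(0.5813, 0.0885) 0.0705 [290. 302.]
(0.5813, 0.0885) 0.0805 [291. 293.]
L 0.054 [294. 306.]
L 0.067 [289. 322.]
```

The side view shows the post tip coming up through the tail eye at crop (297,303), with the collar below it, which matches the projection. I'll swing the first part and watch the forces.

Call:
play_rows(
  steps=[0.02,0.52,0,0,0,-5.5,1,0.02,0.52,0,0,0,-5.5,1,0.03,0.52,0,0,0,-5.5,1,0.03,0.52,0,0,0,-5.5,1,0.02,0.52,0,0,0,-5.5,1,0.03,0.52,0,0,0,-5.5,1,0,0,0,0,0,0,1],
)

```text
time_s: 10.75
eef_pos: [0.6, 0.041, 0.1038]
eef_rot: [1.75, 2.609, 0.001]
contact_force: [-0.6, 0.7, -1.3]
grip_width: 0.0137
finger_force: 58.4
```

```bash
python3 st.py
```

```text
10.75 [0.6    0.041  0.1038] yaw 112.27600453270911 tilt [0.0004 0.0008] [ 0.2232  0.7197 -0.5868  1.9798  0.6584  0.6381 -0.4073] F [-0.5707  0.6647 -1.3356] Ftool [ 0.8309 -0.2772  1.3357] Mtool [-0.0488 -0.0344  0.0124]
```

Call:
play_rows(
  steps=[0.02,0.52,0,0,0,-5.5,1,0.02,0.52,0,0,0,-5.5,1,0.03,0.52,0,0,0,-5.5,1,0.03,0.52,0,0,0,-5.5,1,0.02,0.52,0,0,0,-5.5,1,0.03,0.52,0,0,0,-5.5,1,0,0,0,0,0,0,1,0,0,0.1,0,0,0,1,0,0,0.1,0,0,0,1,0,0,0.1,0,0,0,1,0,0,0,0,0,0,1],
)

```text
time_s: 11.85
eef_pos: [0.6236, 0.0603, 0.1008]
eef_rot: [0.94, 2.997, 0.0]
contact_force: [2.9, 1.0, -0.5]
grip_width: 0.0131
finger_force: 58.6
```

```bash
python3 st.py
```

```text
11.85 [0.6236 0.0603 0.1008] yaw 145.16280451895923 tilt [-0.0004  0.0003] [ 0.2782  0.7881 -0.7343  1.9169  0.7758  0.7458  0.0499] F [ 2.8607  0.9557 -0.4613] Ftool [-1.8019  2.4185  0.4629] Mtool [-0.4566 -0.3737  0.0526]
```

Call:
play_rows(
  steps=[0,0,0.05,0,0,0,1,0,0,0.05,0,0,0,1,0,0,0.05,0,0,0,1,0,0,0.05,0,0,0,1,0,0,0,0,0,0,1],
)

```text
time_s: 12.35
eef_pos: [0.6235, 0.0605, 0.0992]
eef_rot: [0.938, 2.998, 0.0]
contact_force: [0.6, 0.9, 4.6]
grip_width: 0.0133
finger_force: 59.7
```

```bash
python3 st.py
```

```text
12.35 [0.6235 0.0605 0.0992] yaw 145.23300941114445 tilt [-0.0005  0.0003] [ 0.2769  0.7901 -0.733   1.9179  0.7788  0.7435  0.0481] F [0.6379 0.8818 4.6216] Ftool [-0.0234  1.0894 -4.6213] Mtool [-0.2166 -0.484   0.1084]
```

Call:
play_rows(
  steps=[0,0,0.05,0,0,0,1,0.01,0.38,0,0,0,-4,1,0.01,0.38,0,0,0,-4,1,0.02,0.38,0,0,0,-4,1,0.01,0.38,0,0,0,-4,1,0.01,0.38,0,0,0,-4,1,0.02,0.38,0,0,0,-4,1,0.01,0.38,0,0,0,-4,1,0,0,0,0,0,0,1],
)

```text
time_s: 13.25
eef_pos: [0.6336, 0.0851, 0.0986]
eef_rot: [0.184, 3.135, 0.001]
contact_force: [2.9, 1.1, 4.4]
grip_width: 0.0136
finger_force: 59.6
```

```bash
python3 st.py
```

```text
13.25 [0.6336 0.0851 0.0986] yaw 173.28702040164447 tilt [-0.0015  0.0005] [ 0.2997  0.8437 -0.8481  1.8845  0.8642  0.8286  0.4387] F [2.9379 1.056  4.3884] Ftool [-2.8009  1.3943 -4.3836] Mtool [-0.2569 -1.1663 -0.0809]
```

Call:
play_rows(
  steps=[0,0,0.06,0,0,0,1,0,0.095,0,0,0,-1,1,0,0.095,0,0,0,-1,1,0.003,0.048,0,0,0,-0.5,1,0,0.048,0,0,0,-0.5,1,0,0.048,0,0,0,-0.5,1,0,0.048,0,0,0,-0.5,1,0,0.048,0,0,0,-0.5,1,0,0.048,0,0,0,-0.5,1],
)

```text
time_s: 14.15
eef_pos: [0.6337, 0.089, 0.098]
eef_rot: [0.053, 3.14, -0.001]
contact_force: [3.5, -2.4, 5.1]
grip_width: 0.0131
finger_force: 60.0
```

```bash
python3 st.py
```

```text
14.15 [0.6337 0.089  0.098 ] yaw 178.0648508481703 tilt [-0.0011 -0.0008] [ 0.3017  0.8521 -0.8653  1.8822  0.8782  0.8416  0.5047] F [ 3.5478 -2.3965  5.1454] Ftool [-3.6326 -2.2793 -5.1395] Mtool [ 0.4696 -1.3634  0.5282]
```

Call:
play_rows(
  steps=[0,0.048,0.02,0,0,-0.5,1,0,0.048,0,0,0,-0.5,1,0,0.048,0,0,0,-0.5,1,0,0.048,0,0,0,-0.5,1,0,0.048,0,0,0,-0.5,1,0.003,0.048,0,0,0,-0.5,1],
)

```text
time_s: 14.75
eef_pos: [0.634, 0.0918, 0.098]
eef_rot: [-0.029, 3.14, -0.001]
contact_force: [3.5, -2.4, 6.2]
grip_width: 0.0134
finger_force: 60.1
```

```bash
python3 st.py
```

```text
14.75 [0.634  0.0918 0.098 ] yaw -178.9379392062702 tilt [-0.0016 -0.0009] [ 0.3029  0.8573 -0.8764  1.8806  0.887   0.8495  0.5459] F [ 3.5253 -2.4344  6.1634] Ftool [-3.4894 -2.505  -6.1555] Mtool [ 0.5585 -1.4794  0.5383]
```

Call:
play_rows(
  steps=[0,0.048,0.02,0,0,-0.5,1,0,0.048,0,0,0,-0.5,1,0,0.048,0,0,0,-0.5,1,0,0.048,0,0,0,-0.5,1,0,0.048,0,0,0,-0.5,1,0.003,0.048,0,0,0,-0.5,1,0,0.048,0,0,0,-0.5,1],
)

```text
time_s: 15.45
eef_pos: [0.6339, 0.0951, 0.0979]
eef_rot: [-0.125, 3.137, -0.002]
contact_force: [3.8, -2.1, 7.0]
grip_width: 0.0134
finger_force: 60.4
```

```bash
python3 st.py
```

```text
15.45 [0.6339 0.0951 0.0979] yaw -175.44702596605364 tilt [-0.0018 -0.0011] [ 0.3042  0.8631 -0.8894  1.8794  0.897   0.8586  0.5938] F [ 3.7808 -2.1064  6.9765] Ftool [-3.6144 -2.4078 -6.9672] Mtool [ 0.7114 -1.5273  0.5771]
```

Call:
play_rows(
  steps=[0,0.048,0.01,0,0,-0.5,1,0,0.048,0,0,0,-0.5,1,0,0.048,0,0,0,-0.5,1,0,0.048,0,0,0,-0.5,1,0,0.048,0,0,0,-0.5,1,0.003,0.048,0,0,0,-0.5,1,0,0.048,0,0,0,-0.5,1],
)

```text
time_s: 16.15
eef_pos: [0.6336, 0.0984, 0.0979]
eef_rot: [-0.22, 3.132, -0.002]
contact_force: [4.3, -3.2, 6.1]
grip_width: 0.0133
finger_force: 60.4
```

```bash
python3 st.py
```

```text
16.15 [0.6336 0.0984 0.0979] yaw -171.95016880753056 tilt [-0.002  -0.0013] [ 0.3054  0.8688 -0.9024  1.8787  0.9067  0.8675  0.6418] F [ 4.3054 -3.2278  6.0588] Ftool [-3.8228 -3.8067 -6.0464] Mtool [ 0.8003 -1.5417  0.5665]
```

Call:
play_rows(
  steps=[0,0.048,0.01,0,0,-0.5,1,0,0.048,0,0,0,-0.5,1,0,0.048,0,0,0,-0.5,1,0,0.048,0,0,0,-0.5,1,0,0.048,0,0,0,-0.5,1,0.003,0.048,0,0,0,-0.5,1,0,0.048,0,0,0,-0.5,1],
)

```text
time_s: 16.85
eef_pos: [0.6331, 0.1017, 0.0978]
eef_rot: [-0.316, 3.123, -0.002]
contact_force: [4.0, -2.1, 8.2]
grip_width: 0.0132
finger_force: 60.5
```

```bash
python3 st.py
```

```text
16.85 [0.6331 0.1017 0.0978] yaw -168.45261055945247 tilt [-0.002  -0.0014] [ 0.3065  0.8744 -0.9151  1.8784  0.9163  0.8761  0.6898] F [ 4.0382 -2.1416  8.1911] Ftool [-3.5445 -2.9184 -8.1796] Mtool [ 0.8265 -1.5935  0.5543]
```

Call:
play_rows(
  steps=[0,0.048,0.01,0,0,-0.5,1,0,0.048,0,0,0,-0.5,1,0,0.048,0,0,0,-0.5,1,0,0.048,0,0,0,-0.5,1,0,0.048,0,0,0,-0.5,1,0.003,0.048,0,0,0,-0.5,1,0,0.048,0,0,0,-0.5,1],
)

```text
time_s: 17.55
eef_pos: [0.6324, 0.1049, 0.0978]
eef_rot: [-0.411, 3.112, -0.002]
contact_force: [4.9, -2.2, 8.4]
grip_width: 0.0133
finger_force: 60.6
```

```bash
python3 st.py
```

```text
17.55 [0.6324 0.1049 0.0978] yaw -164.95551185798928 tilt [-0.0021 -0.0016] [ 0.3075  0.8799 -0.9278  1.8786  0.9258  0.8846  0.7376] F [ 4.8728 -2.1914  8.4282] Ftool [-4.1547 -3.3947 -8.414 ] Mtool [ 1.0593 -1.5484  0.6123]
```

Call:
play_rows(
  steps=[0,0.048,0.01,0,0,-0.5,1,0,0.048,0,0,0,-0.5,1,0,0.048,0,0,0,-0.5,1,0,0.048,0,0,0,-0.5,1,0,0.048,0,0,0,-0.5,1,0.003,0.048,0,0,0,-0.5,1,0,0.048,0,0,0,-0.5,1],
)

```text
time_s: 18.25
eef_pos: [0.6306, 0.1093, 0.0968]
eef_rot: [-0.51, 3.099, 0.001]
contact_force: [6.2, 0.9, 0.6]
grip_width: 0.0132
finger_force: 59.3
```

```bash
python3 st.py
```

```text
18.25 [0.6306 0.1093 0.0968] yaw -161.3132880549647 tilt [-0.0011  0.0004] [ 0.3077  0.8866 -0.9408  1.8802  0.9347  0.8916  0.7865] F [6.2241 0.9414 0.642 ] Ftool [-6.1983 -1.1022 -0.6355] Mtool [ 0.2242 -1.3087  0.0036]
```

The height dropped 1 mm and the vertical force vanished, so the pin is at the hole at about 18.7° in the world frame. I'll press down gently.

Call:
play_rows(
  steps=[0,0,0.05,0,0,0,1,0,0,0.05,0,0,0,1,0,0,0.05,0,0,0,1,0,0,0.05,0,0,0,1,0,0,0,0,0,0,1],
)

```text
time_s: 18.75
eef_pos: [0.6306, 0.1093, 0.095]
eef_rot: [-0.509, 3.099, 0.001]
contact_force: [5.0, 1.2, 2.2]
grip_width: 0.0137
finger_force: 59.6
```

```bash
python3 st.py
```

```text
18.75 [0.6306 0.1093 0.095 ] yaw -161.34250866053964 tilt [-0.001   0.0004] [ 0.3066  0.8887 -0.9387  1.8811  0.9375  0.8892  0.7839] F [5.0492 1.156  2.1925] Ftool [-5.156  -0.5191 -2.1875] Mtool [ 0.1153 -1.2605  0.202 ]
```

Call:
play_rows(
  steps=[-0.03,0,0.1,0,0,0,1,0,0,0.1,0,0,0,1,0,0,0.1,0,0,0,1,0,0,0.1,0,0,0,1,0,0,0.1,0,0,0,1,0,0,0,0,0,0,1],
)

```text
time_s: 19.35
eef_pos: [0.6307, 0.1092, 0.0897]
eef_rot: [-0.51, 3.1, 0.0]
contact_force: [5.6, 1.1, 2.1]
grip_width: 0.0134
finger_force: 59.6
```

```bash
python3 st.py
```

```text
19.35 [0.6307 0.1092 0.0897] yaw -161.31386284514937 tilt [-0.0004  0.0002] [ 0.3035  0.8948 -0.9331  1.8828  0.9453  0.8836  0.7787] F [5.6299 1.1399 2.1029] Ftool [-5.6992 -0.7236 -2.1006] Mtool [ 0.0718 -1.3428  0.2775]
```

Call:
play_rows(
  steps=[-0.03,0,0.05,0,0,0,1,0,0,0.05,0,0,0,1,0,0,0.05,0,0,0,1,0,0,0.05,0,0,0,1,0,0,0,0,0,0,1],
)

```text
time_s: 19.85
eef_pos: [0.6309, 0.1093, 0.0887]
eef_rot: [-0.51, 3.099, -0.001]
contact_force: [3.4, 0.5, 11.4]
grip_width: 0.013
finger_force: 61.2
```

```bash
python3 st.py
```

```text
19.85 [0.6309 0.1093 0.0887] yaw -161.31009267524325 tilt [-0.0006 -0.0005] [ 0.3023  0.8961 -0.932   1.8828  0.9475  0.8829  0.777 ] F [ 3.3511  0.5477 11.3752] Ftool [ -3.3566  -0.5612 -11.3729] Mtool [ 0.2754 -0.2683  0.2808]
```

Contact at z 0.0887 matches the lever's flat height when it was parked. I'll release and retreat.

Call:
play_rows(
  steps=[0,0,-0.05,0,0,0,0.9,0,0,0,0,0,0,0.7,0,0,0,0,0,0,0.5,0,0,0,0,0,0,0.4,0,0,0,0,0,0,0.4,0,0,-0.5,0,0,0,0.4,0,0,-1,0,0,0,0.4,0,0,-1.5,0,0,0,0.4,0,0,-2,0,0,0,0.4,0,0,-2,0,0,0,0.4,0,0,-2,0,0,0,0.4,0,0,-2,0,0,0,0.4,0,0,-2,0,0,0,0.4,0,0,0,0,0,0,0.4],
)

```text
time_s: 21.25
eef_pos: [0.6317, 0.11, 0.2221]
eef_rot: [-0.51, 3.096, 0.001]
contact_force: [0.4, 0.6, 0.1]
grip_width: 0.0515
finger_force: 0.0
```

```bash
python3 st.py
```

```text
21.25 [0.6317 0.11   0.2221] yaw -161.28887121347023 tilt [-0.0043 -0.0002] [ 0.3773  0.7554 -1.0639  1.7947  0.7589  1.0598  0.9243] F [0.3781 0.6419 0.082 ] Ftool [-0.5644  0.4867 -0.0797] Mtool [-0.0067 -0.0018 -0.0586]
```

Call:
play_rows(
  steps=[1.5,-1.5,-0.5,0,0,0,0.4,2.6,-2.6,-0.3,0,0,0,0.4,2.6,-2.6,-0.3,0,0,0,0.4,2.6,-2.6,-0.3,0,0,0,0.4,2.6,-2.6,-0.3,0,0,0,0.4,2.6,-2.6,-0.3,0,0,0,0.4,2.6,-2.6,-0.3,0,0,0,0.4,2.6,-2.6,0,0,0,0,0.4,0,0,0,0,0,0,0.4],
)

```text
time_s: 22.15
eef_pos: [0.5047, -0.1458, 0.2404]
eef_rot: [0.5, -3.097, 0.003]
contact_force: [-0.1, 0.4, -0.6]
grip_width: 0.0513
finger_force: 0.0
```

```bash
python3 st.py; python3 - <<'E'
from h import *
np.set_printoptions(precision=4,suppress=True)
v=[];D={}
for n,x0,y0 in(("side",160,170),("top",140,80)):
    d=D[n]=cam(n); v.append(cv2.resize(d["img"][y0:y0+140,x0:x0+130],None,fx=3,fy=3,interpolation=cv2.INTER_CUBIC))
cv2.imwrite("pics/z.png",np.hstack(v)[:,:,::-1])
P=np.array([.5787,.0914,.0455]);a=np.radians(18.7);u=np.array([np.cos(a),np.sin(a),0])
for nm,off,z in(("lever_grip",.062,.032),("tail_eye",0,0),("park_eye",.105,0)):
    o=[]
    for n in D:
        r=place_of(n,nm)
        if r:
            q=r[0]["position"];o.append((D[n],q));print(nm,n,round(r[0]["confidence"],2),np.round(q,1),"pred flat",np.round(proj(D[n],P+off*u+[0,0,z]),1))
    if len(o)==2: print("tri",tri(o))
E
```

```text
22.15 [ 0.5047 -0.1458  0.2404] yaw -161.65282992102948 tilt [ 0.0043 -0.0012] [ 0.9502  0.6386 -1.1779  2.0247  0.725   0.9843  1.2884] F [-0.1007  0.3696 -0.6484] Ftool [-0.0235  0.3833  0.6479] Mtool [-0.0392  0.0691 -0.0134]
lever_grip side 0.86 [252.7 229.2] pred flat [249.8 229.5]
lever_grip top 0.61 [203.7 177.9] pred flat [205.4 180.1]
tri [0.6349 0.115  0.0881]
tail_eye side 0.96 [275.3 232.4] pred flat [273.1 231.9]
tail_eye top 0.98 [215.  205.8] pred flat [215.4 205.4]
tri [0.5751 0.0927 0.0469]
park_eye side 0.64 [230.8 239.1] pred flat [233.6 239.5]
park_eye top 0.79 [203.1 166.2] pred flat [201.6 167.7]
tri [0.685  0.1217 0.0401]
```

View pics/z.png

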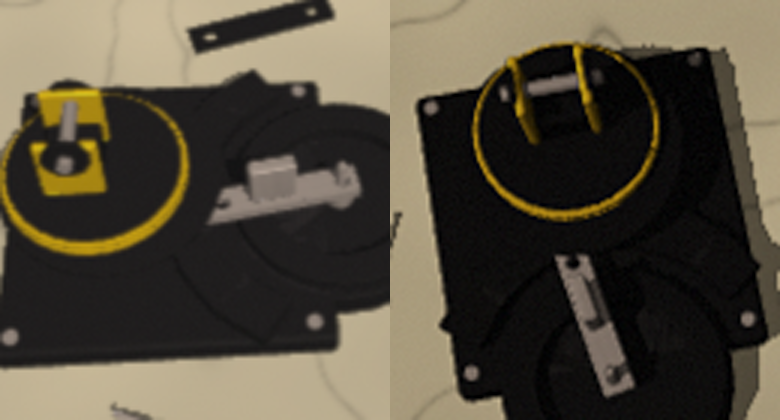

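The side crop shows the lever flat, with the post through its tail eye at (345,180) and the pin end under the disc. The top crop agrees. The lever was in contact at the parked height (0.0887 against 0.0886), so I'll hand in.

```bash
python3 -c "
from cell import env
print(env.finish_job())"
```

```text
the job is handed in; nothing more can be done
None
```

The job is handed in: the lever is refitted on the post by its tail eye, and swinging it under the disc dropped its pin into the lock hole about 8° anticlockwise of the track middle. It lies flat within 0.1 mm of its parked height and is released with the gripper clear. The other things on the desk were not touched, and the job took about 22 s.

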